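# Find and mark the high spot of a conveyor pulley

## Task

The conveyor pulley on the truing stand is out of round. Grip its crank knob lightly and turn it slowly round, feeling the drag to find the one place where its rim presses hardest on the fixed sprung pointer (there is also a lesser bulge), stop it with that high spot at the pointer and let go. Then stand the steel marking slug upright on the pulley's top face in line with the pointer, without forcing the pulley, touching the pointer or disturbing anything else.

Things in the scene. Friction and masses are not known exactly. Their poses are not given: they have to be found in the camera images.
- truing_stand: Grey cast stand fixed to the bench, 200 x 160 mm base. Origin: on the bench top, on the pulley's upright axis; z up; its x axis points from the pulley's axis to the gauge post. It carries the pulley.
- pulley: Aluminium pulley, two flanges 208 mm in diameter with a black rim between them, turning without limit about the stand's upright axis. Origin on the axis at bench height; x axis towards the crank knob. Top face level, 100 mm above the bench; the 40 mm hub cap stands 14 mm above the face. Bearing drag 0.12 N m; the rubbing pointer adds to it, so it stays where it is let go.
- rim_centre (a point): Middle of the rim on the axis, 77.5 mm above the bench. The rim is 97 mm in radius, with one high spot (3.0 mm proud, a smooth bulge 48 degrees wide) and one lesser bulge (1.2 mm proud, 30 degrees wide, 132 degrees counter-clockwise from the high spot seen from above). Where they lie relative to the knob is unknown and differs every time.
- knob_grip (a point): Black plastic crank knob standing upright on the pulley's top face, 65 mm from the axis: 23 mm diameter, spinning freely on its pin, its body from 102 to 143 mm above the bench. This point is on its centre line, 126 mm up. Held from above with a light grip (20 to 30 N; over 90 N in all breaks it) it can be led round without turning the gripper.
- gauge_post: Steel post 34 x 40 mm fixed on the stand's arm 170 mm from the pulley's axis, top 104 mm above the bench, origin 12 mm above the bench in its middle. It holds the pointer: a sprung steel pin, 8 mm thick, aimed at the axis and rubbing on the rim. It presses with about 1 N on the plain rim, 5 N on the lesser bulge and 12 N on the high spot.
- pointer_tip (a point): Where the pointer's round rubber tip meets the plain rim, 77.5 mm above the bench (fixed to the post). Spring 5 N per mm, rubbing friction 0.4. At the knob a slow turn takes 1 to 3 N on the plain rim, about 5 N on the lesser bulge and 8 to 11 N near the high spot. The hardest drag comes some 5 degrees before the very top, whichever way it is turned, as the climb adds to the rubbing.
- mark_spot (a point): Place for the slug: the point on the level of the pulley's top face, 83 mm from the axis, in line with the pointer. It belongs to the stand and does not turn.
- slug: Plain steel marking slug, an upright cylinder 22 mm in diameter and 40 mm tall with a chamfered top, 0.1 kg, standing on the bench. Origin at the centre of its underside, z along its axis.
- collar: Bystander: steel shaft collar, a ring of 42 mm outer diameter, 22 mm tall.
- jar: Bystander: glass jar with a steel cap, 48 mm diameter, 55 mm tall.
- cell_stack: Bystander: four dark solar cell strips 50 x 155 mm in a stack 10 mm high.
- screwdriver: Bystander: screwdriver, 200 mm long, lying.
- tape_roll: Bystander: paper tape ring, 100 mm diameter, 24 mm tall.
- carton: Bystander: cardboard carton 120 x 160 x 70 mm.
- spanner: Bystander: steel spanner 170 mm long, lying.
Things that resemble listed ones, but are neither listed nor needed, are in the scene too. What is shaped like the slug but brown, green or orange is not meant.

How it is judged (in metres and radians):
On the way:
1. the pulley is let go and at rest with its high spot at the pointer, the slug not yet on it (contact force between pulley and gauge_post above 10 N and angular speed of pulley below 0.05 rad/s and contact force between the fingers and pulley below 0.1 N and height (world z) of slug below 0.05 m), for 0.3 s.
At the end, for the whole second after the job is handed in: The pulley is at rest with its high spot at the pointer (pointer force above 10.0 N, that is within about 11 degrees of the top), and the slug stands upright (within 0.1 rad) and at rest on the pulley's top face with its centre within 15 mm of the mark spot, both let go (contact force between pulley and gauge_post above 10 N and angular speed of pulley below 0.05 rad/s and contact force between the fingers and pulley below 0.1 N and horizontal distance between slug and mark_spot below 0.015 m and height (world z) of slug between 0.096 and 0.106 m and angle between slug's own z axis and vertical below 0.1 rad and linear speed of slug below 0.02 m/s); the robot touches nothing.
It fails at once if the pulley is spun faster than 3 rad/s (half a turn a second) (angular speed of pulley above 3 rad/s).
It fails at once if the robot pushes on the gauge post or its pointer with more than 2 N (contact force between the arm and gauge_post above 2 N).
It fails at once if the robot forces the pulley or its knob with more than 90 N (contact force between the fingers and pulley above 90 N).
It fails at once if a bystander is moved by more than 30 mm (distance of any of collar, jar, cell_stack, screwdriver, tape_roll, carton, spanner from where it was at the start of the episode above 0.03 m).
It also fails if it takes over 72 s, if anything falls off the work surface, if the arm or the gripper's body presses on something with over 40 N, if the wrist force passes 120 N, or if a joint passes its speed limit or range.

## Robot

A 6-joint arm with a two-finger parallel gripper is mounted at the origin on the work surface. World frame = base frame: x ahead of the robot, y to its left, z up, the work surface at z = 0. Lengths are in m, angles in degrees, forces in N, time in s.
With the tool pointing down it reaches from about 0.325 to 0.85 m from the base axis. Payload 15.5 kg.
Tool frame: the origin (TCP) lies at the very end of the fingers, on their centre line; the grasp point (between the pads) lies arm.grip_depth behind it (arm.grip_depth is the distance from the TCP to the grasp point, in m); z points along the fingers, y is the line along which they close (so a half turn about z gives the same grasp; the last joint's range is limited). The gripper opens to 91 mm and grips with 3 to 60 N. Pads are 32 mm wide; open, the fingers measure 118 mm over their backs; the gripper's body (76 mm by 178 mm) begins 60 mm behind the grasp point.
Start: joints at [-72.393, 28.281, 77.091, -0, 74.628, -5.472], TCP at [0.245, -0.575, 0.214] pointing down, gripper open.
Joint ranges: [-166.48, 166.48], [-47.26, 123.95], [12.59, 153.08], [-70.14, 250.14], [6.76, 159.57], [-176.63, 176.63]. Speed limits (degrees/s): [108.29, 108.29, 147.25, 172.46, 172.46, 172.46].

## Interface

Orientations are given as a 3x3 rotation matrix whose columns are the frame's x, y, z axes.
In Python, from rig import arm gives the robot as it stands. Calls block until the motion is done:
- arm.move_to(position, orientation): joint-space move of the TCP to a pose.
- arm.move_l(position, orientation=None, feed=0.15): straight line of the TCP; orientation=None keeps the orientation; feed is the mean speed in m/s.
- arm.move_joints(angles): joint-space move.
- arm.grip(opening): finger opening in m; the grip force is fixed at half the most; returns when the fingers have stopped.
- arm.sleep(seconds).
- arm.solve_ik(position, orientation): joint angles nearest the present ones, or None.
- arm.snapshot(name): name is "scene" or "top"; returns the picture (420x560x3 uint8, red, green, blue); there is no depth.
- arm.get_calibration(name): a dict with "intrinsics" (3x3 intrinsics, pixels), "cam_to_world" (4x4, takes a point from camera to world coordinates). Camera axes: x right, y down, z forward; pixel columns grow to the right and rows downward; lengths in m; the calibration is good to about 2 mm. A picture is of the moment at which its call begins. get_calibration takes no time and is no camera call.
A pose or a line that the arm cannot do raises arm.Unreachable and nothing moves.
- arm.sign_off(): hands the job in; it is judged then, once.
Readings, each from a call of its own:
- arm.current_t(): time.
- arm.current_joint_positions(): joint angles.
- arm.current_dq(): joint speeds.
- arm.current_tau(): joint torques, N m.
- arm.current_ee_pos(): TCP position.
- arm.current_tool_rot(): TCP orientation.
- arm.current_force(): force on the tool from outside, world axes, zero at the start.
- arm.current_torque(): the same for the moment, N m.
- arm.current_width(): finger opening in m.
- arm.current_grasp_force(): force on a finger pad.
Only numpy, scipy, OpenCV 4.12 (cv2) and the standard library are available. Lean on these libraries where they do the work, as an engineer would, in place of code of your own. Each camera call takes 0.05 s, during which the arm holds its last target. There are 200 camera calls.

## Working session

There is one attempt and no reset: what is moved stays moved. The work goes in short steps, each a Python script; the robot and the scene stay as the last script left them, time stands still between calls to the robot, and variables do not carry over. Pictures are saved under pics/ and viewed, at most 10 in all, crops included, and the job is handed in when it is done.

```bash
ls; mkdir -p pics
python3 - <<'E'
from rig import arm
import cv2
for n in("scene","top"):
    cv2.imwrite(f"pics/{n}0.png",arm.snapshot(n)[:,:,::-1]); c=arm.get_calibration(n); print(n,c["intrinsics"],c["cam_to_world"])
print(arm.grip_depth,arm.current_t(),arm.current_tool_rot(),arm.current_width())
E
```

```text
pics
scene [[448.78784105   0.         275.19418305]
 [  0.         448.78784105 210.06122139]
 [  0.           0.           1.        ]] [[ 0.68315906  0.54394378 -0.48725646  1.10770287]
 [ 0.7300532  -0.49246009  0.47382    -0.4754771 ]
 [ 0.01777709 -0.67941756 -0.73353647  0.90128042]
 [ 0.          0.          0.          1.        ]]
top [[486.67666925   0.         289.23733337]
 [  0.         486.67666925 202.34639113]
 [  0.           0.           1.        ]] [[-0.02596408 -0.99652348  0.07916324  0.49504544]
 [-0.99964364  0.02637333  0.00412831  0.05021647]
 [-0.00620176 -0.07902784 -0.99685312  1.37036997]
 [ 0.          0.          0.          1.        ]]
0.0188 0.1 [[ 9.19962131e-01  3.92007124e-01 -3.02532052e-04]
 [ 3.92007225e-01 -9.19961602e-01  9.93089175e-04]
 [ 1.10980160e-04 -1.03219918e-03 -9.99999461e-01]] 0.09129025853668314
```

View pics/top0.png

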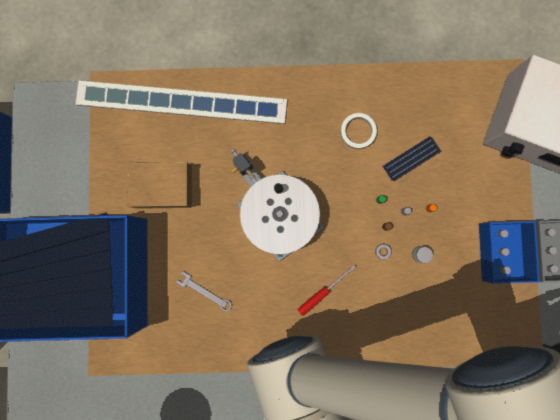

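View pics/scene0.png

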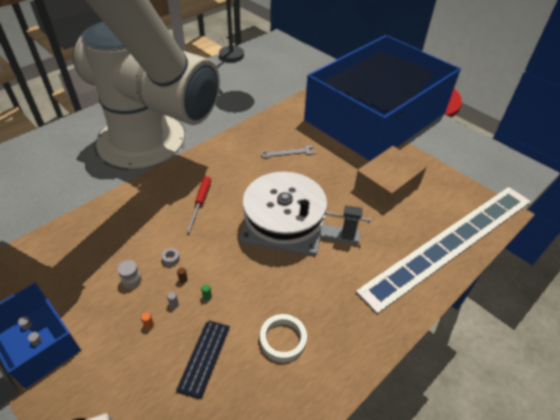

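Top view: the pulley is at about (280,214), the knob at (279,188) and the gauge post at (241,160). Slug-shaped candidates are grey (407,211), green (382,199), brown (388,226), orange (432,208), and grey pieces in the blue bin at (505,235..266). Plain steel standing on the bench fits only (407,211), which I'll confirm in a crop.

```bash
cat > h.py <<'E'
import numpy as np, cv2
from rig import arm
def ray(n,u,v,z):
    c=arm.get_calibration(n);T=c["cam_to_world"];d=T[:3,:3]@np.linalg.solve(c["intrinsics"],[u,v,1]);o=T[:3,3]
    return (o+d*(z-o[2])/d[2])
def proj(n,p):
    c=arm.get_calibration(n);T=c["cam_to_world"];q=c["intrinsics"]@(T[:3,:3].T@(np.array(p)-T[:3,3]));return q[:2]/q[2]
E
python3 - <<'E'
from h import *
t=cv2.imread("pics/top0.png")
a=cv2.resize(t[140:270,220:340],None,fx=4.5,fy=4.5,interpolation=cv2.INTER_CUBIC)
b=cv2.resize(t[180:260,370:442],None,fx=3,fy=3,interpolation=cv2.INTER_CUBIC)
cv2.imwrite("pics/a.png",np.hstack([a,cv2.copyMakeBorder(b,0,a.shape[0]-b.shape[0],0,0,cv2.BORDER_CONSTANT)]))
# flange fit
g=cv2.cvtColor(t,cv2.COLOR_BGR2HSV); m=((g[...,1]<40)&(g[...,2]>150)).astype(np.uint8)
n,l,s,c=cv2.connectedComponentsWithStats(m); i=l[230,255]; print(s[i])
k=cv2.findContours((l==i).astype(np.uint8),0,1)[0][0]; h=cv2.convexHull(k);e=cv2.fitEllipse(h);print(e,ray("top",*e[0],.1))
for u,v,z in((407,211,.04),(279,188,.143),(241,160,.104)):print(ray("top",u,v,z))
E
```

```text
[ 240  174   80   81 4450]
((279.1791076660156, 213.30029296875), (78.79447174072266, 81.3748779296875), 147.5440673828125) [0.56790924 0.08250895 0.1       ]
[ 0.56844823 -0.26554262  0.04      ]
[0.62968827 0.0803067  0.143     ]
[0.71065342 0.17938499 0.104     ]
```

View pics/a.png

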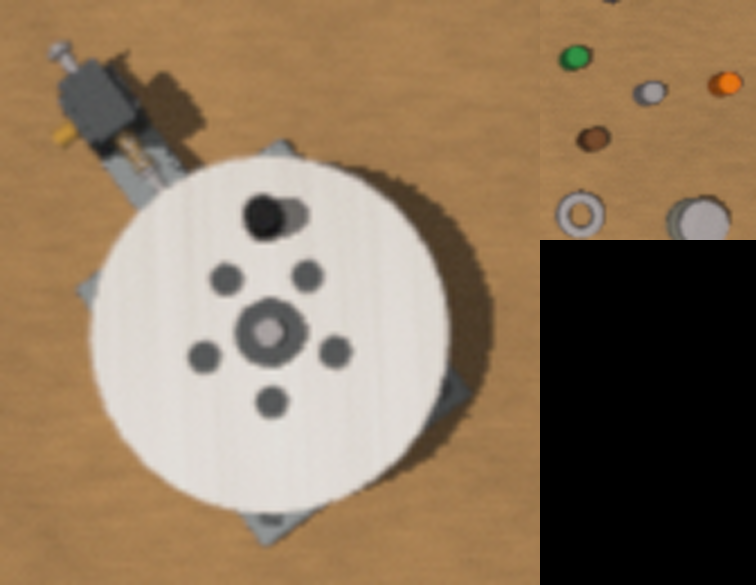

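The crop confirms the slug: plain grey steel, standing alone at top-view pixel (408,211). Next to it are the green, orange and brown lookalikes, the collar and the jar. Next I refine the axis and pointer direction.

Run:
```python
from h import *
t=cv2.imread("pics/scene0.png");g=cv2.cvtColor(t,cv2.COLOR_BGR2HSV)
m=((g[...,1]<40)&(g[...,2]>140)).astype(np.uint8)
n,l,s,c=cv2.connectedComponentsWithStats(m);i=l[205,262];print(s[i])
for n,im,th,seed in(("scene",t,140,(205,262)),("top",cv2.imread("pics/top0.png"),140,(230,255))):
    g=cv2.cvtColor(im,cv2.COLOR_BGR2HSV);m=((g[...,1]<40)&(g[...,2]>th)).astype(np.uint8)
    l=cv2.connectedComponents(m)[1]; k=cv2.findContours((l==l[seed]).astype(np.uint8),0,1)[0]; h=cv2.convexHull(max(k,key=len))[:,0]
    w=np.array([ray(n,u,v,.1)[:2] for u,v in h]); (x,y),r=cv2.minEnclosingCircle(w.astype(np.float32)); 
    A=np.c_[2*w,np.ones(len(w))];q=np.linalg.lstsq(A,(w**2).sum(1),rcond=None)[0];print(n,q[:2],(q[2]+q[:2]@q[:2])**.5,(x,y,r))
f=lambda u,v,z:ray("top",220+u/4.5,140+v/4.5,z)
C=f(268,332,.114);print("hub",C)
for p in(f(60,48,.0775),f(160,189,.0775),f(264,216,.143)):print(p,np.degrees(np.arctan2(*(p-C)[1::-1])),np.hypot(*(p-C)[:2]))
for a in(31,33,35): print(a,[proj("top",C+[.17*np.cos(np.radians(a)),.17*np.sin(np.radians(a)),z-.114]) for z in(.104,)],[proj("scene",C+[.17*np.cos(np.radians(a)),.17*np.sin(np.radians(a)),z-.114]) for z in(.104,)])
print(ray("top",408,210.9,.04))
a=cv2.resize(t[160:270,220:390],None,fx=4.5,fy=4.5,interpolation=cv2.INTER_CUBIC);cv2.imwrite("pics/b.png",a)
```

```text
[ 244  172   82   61 3499]
scene [0.56644673 0.08232617] 0.10366981229288974 (0.5677422285079956, 0.08318191021680832, 0.10559707134962082)
top [0.56988142 0.08570137] 0.10697216333062513 (0.5682832598686218, 0.10024096816778183, 0.122249536216259)
hub [0.56584494 0.08121016 0.114     ]
[0.74107462 0.20225331 0.0775    ] 34.63549604776418 0.21297155521630304
[0.6546775  0.14421977 0.0775    ] 35.34837076414489 0.1089102112168997
[0.62971079 0.08115192 0.143     ] -0.05224962390918101 0.06386587636219264
31 [array([245.02786756, 159.54968255])] [array([352.06972385, 213.76733421])]
33 [array([243.13808613, 160.78413292])] [array([352.42259832, 212.02470998])]
35 [array([241.29170329, 162.08328295])] [array([352.68802836, 210.2785753 ])]
[ 0.56864997 -0.26828421  0.04      ]
```

View pics/b.png

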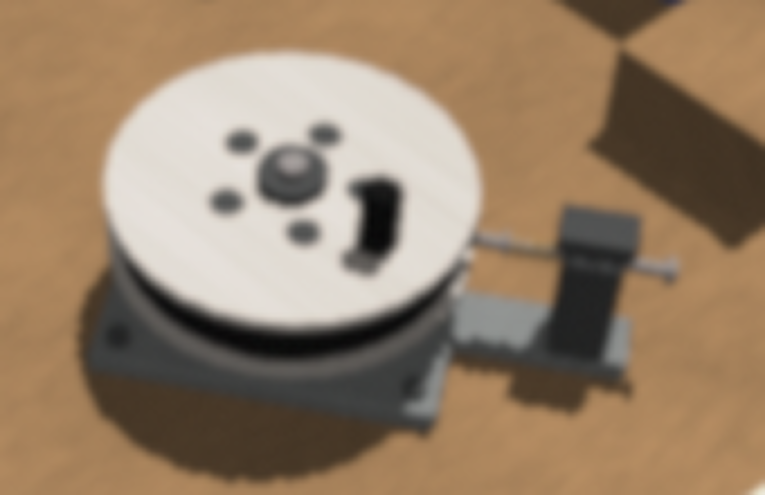

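The scene view shows the pointer pin running from the post (top face at about crop (600,232)) to the rim, which fits a direction of about 34.7°. The axis is at about (0.5665, 0.082) and the knob at about 0°. Next I grip the knob and test a few steps.

```bash
cat >> h.py <<'E'
C=np.array([.5665,.082]);ZK=.1075
def down(deg):
    a=np.radians(deg);y=np.array([np.cos(a),np.sin(a),0]);z=np.array([0,0,-1.]);return np.c_[np.cross(y,z),y,z]
def kn(a,R=.065,C=C,z=ZK):
    a=np.radians(a);return np.array([C[0]+R*np.cos(a),C[1]+R*np.sin(a),z])
def tr(f,a):
    a=np.radians(a);return round(-f[0]*np.sin(a)+f[1]*np.cos(a),2),round(f[0]*np.cos(a)+f[1]*np.sin(a),2)
E
python3 - <<'E'
from h import *
R=down(90)
arm.move_to(kn(0,z=.2),R);print(arm.current_t(),arm.current_joint_positions())
arm.move_l(kn(0),R,feed=.12)
f0=arm.current_force();print("f0",f0)
arm.grip(.016);print(arm.current_t(),arm.current_width(),arm.current_grasp_force(),arm.current_force())
np.save("f0.npy",f0)
for a in(4,8,12,16,20):
    arm.move_l(kn(a),feed=.03)
    p=arm.current_ee_pos();f=arm.current_force()-f0
    print(a,round(arm.current_t(),2),tr(f,a),np.round(f,1),np.round(p-kn(a),4),arm.current_grasp_force())
arm.sleep(.1);print(arm.current_force()-f0)
E
```

```text
2.7917 [ 1.96165617e+00  2.99661269e+01  7.63169838e+01 -6.80708425e-03
  7.37136317e+01 -8.79570506e+01]
f0 [0.02458555 0.09052912 0.32097788]
4.7583 0.022174981797225934 30.00002235174179 [1.04634581 0.4754632  0.5787359 ]
4 5.06 (np.float64(2.98), np.float64(1.6)) [ 1.4  3.1 -0.8] [0.0001 0.0003 0.    ] 29.999932944774628
8 5.36 (np.float64(2.26), np.float64(3.28)) [ 2.9  2.7 -1.8] [0.0002 0.0003 0.    ] 29.999822080135345
12 5.66 (np.float64(2.1), np.float64(4.85)) [ 4.3  3.1 -2.3] [0.0003 0.0003 0.    ] 29.999554753303528
16 5.96 (np.float64(3.01), np.float64(5.85)) [ 4.8  4.5 -3. ] [0.0003 0.0003 0.    ] 29.999497532844543
20 6.26 (np.float64(1.85), np.float64(5.91)) [ 4.9  3.8 -3.7] [0.0004 0.0004 0.    ] 29.999411702156067
[ 5.46582534  5.08708837 -4.15705441]
```

Run:
```python
from h import *
f0=np.load("f0.npy");L=[]
for a in range(25,361,5):
    arm.move_l(kn(a),feed=.035)
    f=arm.current_force()-f0;t=tr(f,a);L.append((a,*t,f[2]))
    if np.hypot(*t)>35: print("abort");break
np.save("scan.npy",L);print(arm.current_t())
for l in L: print(l[0],*np.round(l[1:],1),end=" | ")
```

```text
27.325
25 1.8 7.2 -4.1 | 30 2.6 7.2 -4.0 | 35 1.8 9.4 -5.7 | 40 2.5 11.9 -4.8 | 45 2.0 11.3 -5.8 | 50 2.5 12.9 -4.9 | 55 2.1 13.6 -6.4 | 60 2.1 13.7 -4.5 | 65 2.2 16.0 -5.1 | 70 2.4 15.6 -4.8 | 75 1.9 15.8 -3.3 | 80 2.6 16.3 -2.3 | 85 3.1 16.0 0.2 | 90 4.3 16.3 -0.5 | 95 3.7 16.6 1.3 | 100 3.3 15.5 2.1 | 105 2.8 14.8 4.3 | 110 3.4 13.3 5.6 | 115 2.7 11.9 5.6 | 120 3.0 10.3 6.4 | 125 3.0 9.6 5.1 | 130 3.5 7.2 4.7 | 135 2.4 6.7 5.0 | 140 2.9 5.8 4.7 | 145 2.3 6.0 5.4 | 150 2.9 6.3 5.0 | 155 2.8 4.7 5.0 | 160 3.0 6.0 3.9 | 165 2.5 5.1 4.0 | 170 2.9 4.8 3.1 | 175 3.7 3.4 2.4 | 180 2.7 2.9 0.3 | 185 2.8 1.9 -1.2 | 190 3.3 -0.9 -3.5 | 195 4.0 -3.7 -5.8 | 200 4.6 -4.3 -8.1 | 205 5.5 -5.2 -9.4 | 210 7.1 -5.2 -10.5 | 215 7.7 -6.9 -11.3 | 220 8.3 -7.6 -12.2 | 225 7.4 -8.6 -12.0 | 230 6.4 -10.1 -11.3 | 235 4.9 -11.3 -10.9 | 240 3.3 -12.3 -9.3 | 245 2.9 -13.6 -7.6 | 250 1.9 -13.9 -7.0 | 255 1.7 -13.7 -5.3 | 260 2.1 -14.2 -4.3 | 265 2.7 -14.2 -2.3 | 270 3.0 -13.4 -2.1 | 275 2.0 -13.7 -1.2 | 280 2.2 -12.2 0.6 | 285 1.6 -12.1 0.9 | 290 3.0 -10.2 1.7 | 295 2.0 -9.4 0.5 | 300 2.8 -8.6 1.3 | 305 2.2 -8.6 2.3 | 310 1.8 -6.9 1.9 | 315 2.5 -5.3 1.2 | 320 2.0 -5.7 2.2 | 325 1.8 -5.6 2.0 | 330 2.8 -5.7 3.0 | 335 2.6 -5.4 2.4 | 340 3.0 -4.9 2.6 | 345 3.1 -4.8 3.8 | 350 2.4 -4.9 3.4 | 355 2.3 -3.9 2.0 | 360 2.9 -3.4 1.9 |
```

Clear main peak at a knob angle of about 220°, and a small one at about 90°, which is 132° away as described. I'll come back the other way to confirm, then stop at the midpoint.

Run:
```python
from h import *
f0=np.load("f0.npy")
for a in list(range(350,259,-10))+[255,250,245,241,238,235,232,229,226,224]:
    arm.move_l(kn(a),feed=.05 if a>255 else .035)
    t=tr(arm.current_force()-f0,a)
    if a<260: print(a,*t,end=" | ")
print(arm.current_t(),arm.current_ee_pos(),kn(224))
```

```text
255 -1.64 -17.81 | 250 -2.51 -16.98 | 245 -3.01 -15.91 | 241 -3.04 -15.25 | 238 -1.7 -13.72 | 235 -2.18 -13.03 | 232 -4.01 -12.61 | 229 -4.07 -11.6 | 226 -6.47 -10.79 | 224 -3.62 -8.92 | 33.7833 [0.52115146 0.03714828 0.10757326] [0.51974291 0.03684721 0.1075    ]
```

Run:
```python
from h import *
f0=np.load("f0.npy")
for a in [221,218,215,212,209,206,203]:
    arm.move_l(kn(a),feed=.035)
    t=tr(arm.current_force()-f0,a);p=arm.current_ee_pos()[:2]-C
    print(a,*t,np.round(np.degrees(np.arctan2(p[1],p[0]))%360,1),np.hypot(*p).round(4),end=" | ")
    if a<216 and abs(t[0])<6.5: break
print(arm.current_t(),arm.current_width())
cv2.imwrite("pics/top1.png",arm.snapshot("top")[:,:,::-1])
```

```text
221 -7.83 -9.0 221.1 0.0639 | 218 -8.16 -9.45 218.0 0.064 | 215 -9.51 -8.17 214.9 0.064 | 212 -9.26 -7.84 211.8 0.0641 | 209 -9.25 -7.3 208.8 0.0642 | 206 -7.37 -6.56 205.8 0.0642 | 203 -6.92 -6.34 202.7 0.0643 | 35.5333 0.02231805470340263
```

Run:
```python
from h import *
a=cv2.imread("pics/top1.png")[150:270,210:340];cv2.imwrite("pics/c.png",cv2.resize(a,None,fx=4.5,fy=4.5,interpolation=cv2.INTER_CUBIC))
f0=np.load("f0.npy")
print(tr(arm.current_force()-f0,203),arm.current_t())
```

```text
(np.float64(-8.33), np.float64(-5.98)) 35.5833
```

View pics/c.png

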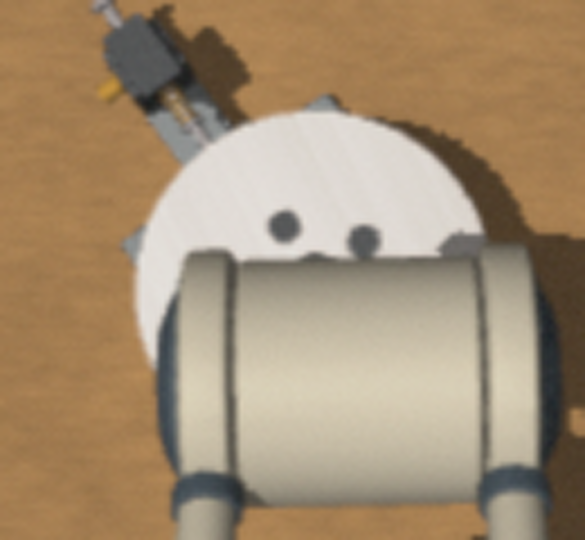

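The arm hides the knob, but two bolt holes show at crop (285,226) and (364,240). I'll use them to get the pulley's true angle.

Run:
```python
from h import *
an=lambda p:np.degrees(np.arctan2(*(p[:2]-C)[::-1])).round(1)
f=lambda u,v,z=.1:ray("top",220+u/4.5,140+v/4.5,z)
h=[(227,279),(308,276),(335,352),(272,402),(204,357)]
P=np.array([f(*q)[:2] for q in h]);print("mean",P.mean(0));c=P.mean(0)
A=lambda p:np.degrees(np.arctan2(*(p[:2]-c)[::-1])).round(1)
print([A(p) for p in P],A(f(264,216,.143)))
Q=[ray("top",210+u/4.5,150+v/4.5,.1) for u,v in((285,226),(364,240))]
print([A(p) for p in Q],[np.hypot(*(p[:2]-c)) for p in Q])
```

```text
mean [0.56596775 0.08087813]
[np.float64(36.5), np.float64(-35.6), np.float64(-107.5), np.float64(-179.1), np.float64(108.6)] 0.2
[np.float64(23.7), np.float64(-47.4)] [np.float64(0.04002933939854583), np.float64(0.040278626064485755)]
```

True angle ≈ 203.6°, so the knob isn't slipping and the offset between the two passes comes from lag in the force reading. The symmetric midpoint puts the top at about 216°. A slow forward pass should confirm it.

Run:
```python
from h import *
f0=np.load("f0.npy")
for a in range(205,218,2):
    arm.move_l(kn(a),feed=.006)
    print(a,*tr(arm.current_force()-f0,a),end=" | ")
for i in range(3):
    arm.sleep(.15);print(tr(arm.current_force()-f0,217))
print(arm.current_t())
```

```text
205 -7.54 -6.73 | 207 -8.63 -6.68 | 209 -8.93 -7.69 | 211 -9.45 -8.3 | 213 -9.77 -9.47 | 215 -9.04 -10.19 | 217 -9.49 -9.92 | (np.float64(-8.91), np.float64(-11.19))
(np.float64(-9.41), np.float64(-10.54))
(np.float64(-9.26), np.float64(-10.22))
39.7083
```

Run:
```python
from h import *
print(arm.current_ee_pos()[:2],kn(217),arm.current_width(),arm.current_grasp_force(),arm.current_torque(),arm.current_force(),arm.current_tool_rot().round(4))
i=arm.snapshot("top")[:,:,::-1];cv2.imwrite("pics/top2.png",i)
cv2.imwrite("pics/d.png",cv2.resize(i[150:270,210:340],None,fx=4.5,fy=4.5,interpolation=cv2.INTER_CUBIC))
```

```text
[0.51503393 0.04388436] [0.51458869 0.04288202 0.1075    ] 0.022796586857483876 30.000633001327515 [ 2.61061185 -0.6159809   0.01828884] [ 2.61641072 13.63399593 -4.10442772] [[-1.0e+00  4.0e-04  1.0e-03]
 [ 4.0e-04  1.0e+00  1.8e-03]
 [-1.0e-03  1.8e-03 -1.0e+00]]
```

View pics/d.png

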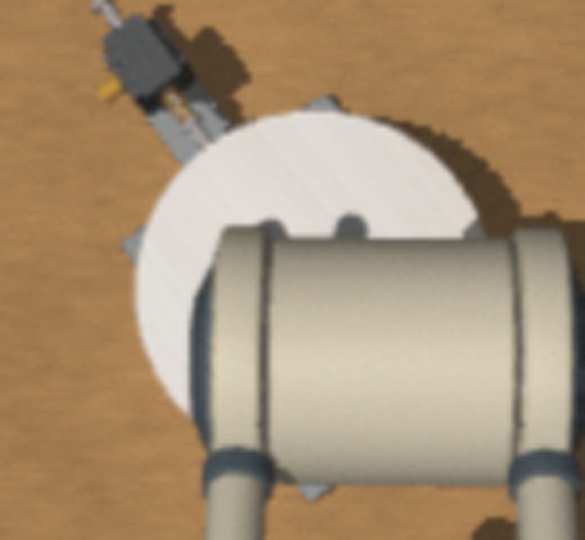

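The pulley really did turn about 15° forward, to roughly 217°. The fast-step readings are the servo's pull-back at each stop, which flips the direction. All three passes then agree that the top is at about 216°. Next I release, pick up the slug and lift it clear.

Run:
```python
from h import *
p=arm.current_ee_pos()
arm.grip(.042);arm.move_l([p[0],p[1],.2],feed=.15);arm.sleep(.4)
S=[.5686,-.2675];R=down(0)
arm.move_to([*S,.15],R);print(arm.current_t())
i=arm.snapshot("top")[:,:,::-1];cv2.imwrite("pics/top3.png",i)
cv2.imwrite("pics/e.png",cv2.resize(i[140:270,220:340],None,fx=4.5,fy=4.5,interpolation=cv2.INTER_CUBIC))
arm.grip(.05);arm.move_l([*S,.008],feed=.12)
arm.grip(.014);print(arm.current_t(),arm.current_width(),arm.current_grasp_force())
arm.move_l([*S,.2],feed=.15);print(arm.current_t(),arm.current_width())
i=arm.snapshot("scene")[:,:,::-1];cv2.imwrite("pics/sc3.png",i)
```

```text
42.6417
44.9333 0.021509713584285974 30.000543140340596
46.3667 0.021355108191615513
```

View pics/e.png

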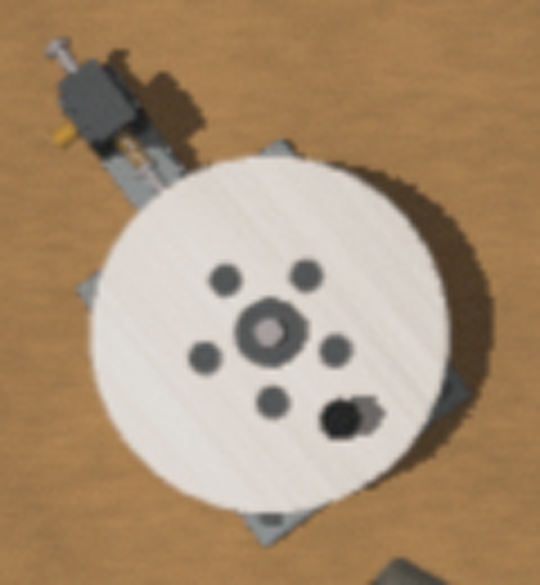

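View pics/sc3.png

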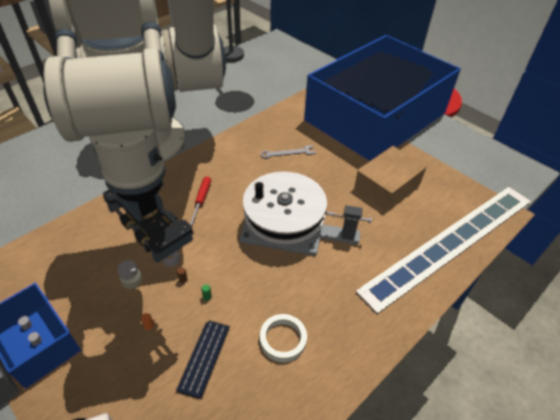

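The holes sit 216° (3 × 72°) from their starting position, with the knob at (340,418), so the pulley rests on the high spot. The scene view shows the slug in the gripper at about (172,257). Next I place it.

Run:
```python
from h import *
a=np.radians(34.7);c=np.array([.5662,.0815]);M=c+.083*np.array([np.cos(a),np.sin(a)]);R=down(0);print(M)
arm.move_to([*M,.19],R);f0=arm.current_force()
arm.move_l([*M,.113],feed=.08)
for z in(.111,.110,.109,.1084):
    arm.move_l([*M,z],feed=.015);d=arm.current_force()[2]-f0[2]
    if abs(d)>3:break
print(z,d,arm.current_t())
arm.grip(.045);arm.move_l([*M,.2],feed=.1);arm.move_to([.4,-.3,.3],R);arm.sleep(.3)
i=arm.snapshot("top")[:,:,::-1];j=arm.snapshot("scene")[:,:,::-1]
A=cv2.resize(i[140:270,220:340],None,fx=3,fy=3,interpolation=cv2.INTER_CUBIC);B=cv2.resize(j[150:280,220:360],None,fx=3,fy=3,interpolation=cv2.INTER_CUBIC)
for z in(.1,.14):
    print(z,(proj("top",[*M,z])-[220,140])*3,(proj("scene",[*M,z])-[220,150])*3+[360,0])
cv2.imwrite("pics/f.png",np.hstack([A,B]));print(arm.current_t())
```

```text
[0.63443796 0.1287502 ]
0.1084 -0.8248024133743395 50.0583
0.1 [122.87257003 145.39771225] [651.79937754 167.28470342]
0.14 [119.84710924 140.32787233] [656.13366723 132.9060244 ]
53.9
```

View pics/f.png

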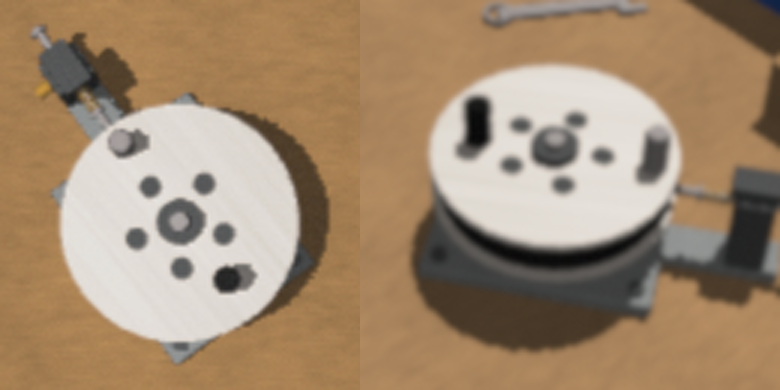

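The slug stands upright, with its top at crop (120,140) in the top view and about (657,133) in the scene view, both matching the predicted mark. The pulley hasn't moved.

```bash
python3 -c "
from rig import arm
print(arm.sign_off())"
```

```text
the job is handed in; nothing more can be done
None
```

The job is handed in: the high spot is at the pointer (knob at about 216°), and the slug stands upright on the mark spot with the gripper clear; sign-off returned no verdict.

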